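Unclamp, close and re-clamp the breakfast caddy's cover

TASK

The sliding metal cover of the wooden breakfast caddy is clamped about half-way. Turn the clamp knob anticlockwise all the way to its loose stop, slide the cover gently and fully home over the compartment with the egg (the croissant's compartment stays open), then turn the knob clockwise tight to its stop again. Leave the egg and the croissant where they are and do not disturb the goblets and the coupe around the caddy.

Things in the scene. Friction and masses are not known exactly. Their poses are not given: they have to be found in the camera images.
- caddy: fixed open-topped wooden box, 130 mm (its x) by 300 mm (its y), 78 mm high, walls and floor 6 mm; a wall at y = 0 makes two compartments, towards +y and -y, 118 by 141 mm inside. Origin: centre of its underside, on the table; -x side roughly faces the robot. On that side a dark steel clamp post with bridge, x -128 to -60 mm, y +-20 mm, 100 mm high, carries the knob
- clamp (a joint): knob angle about the vertical (rad), growing anticlockwise seen from above: 0 = tight stop (cover held fast), 1.4 = loose stop; the clamp bites below 0.8. Stays where it is left; takes 0.2 to 0.35 N m. At 0 the bar lies along the caddy's y, at 1.4 nearly along its x
- clamp_knob (a point): centre of the top of the clamp knob, 131 mm above the table, on its vertical axis, 95 mm to the -x side of the caddy's centre: a black bar 76 mm long, 12 mm thick, 22 mm tall, on a 24 mm steel collar. Its axes turn with the knob: y along the bar. Can be pinched across the bar at its middle or pushed round at a bar end
- cover (a joint): position of the sliding cover along the caddy's y (m): 0 = middle, +0.072 = stop, fully home over the +y compartment, -0.072 = stop, fully home over the -y compartment. Slides with 2 to 3 N when free
- cover_lip (a point): middle of the top edge of the cover's upright lip, 119 mm above the table, 15 mm to the +x side of the caddy's centre line: 60 mm long along the caddy's x, 12 mm thick, 33 mm tall. It stands mid-length on the cover, an aluminium plate 118 (x) by 150 mm (y), top 86 mm up; the cover's slide bar (x -114 to -58 mm, 184 mm long) runs under the clamp's bridge
- egg: white egg standing in a low steel egg cup (one piece), 60 mm across the foot, 67 mm tall; origin at the centre of its underside. Stands in one of the caddy's compartments
- croissant: small golden-brown croissant, about 100 mm long (its x), 50 mm wide and 48 mm tall; origin under its middle. Lies in the other compartment
- brown_goblet: bystander: dark brown waisted goblet, 70 mm across, 125 mm tall; origin at the centre of its underside; stands by the caddy's +y end
- cream_goblet: bystander: cream waisted goblet, 70 mm across, 125 mm tall; origin at the centre of its underside; stands on the +x side of the caddy
- coupe: bystander: shallow steel coupe on a stem, 90 mm across, 70 mm tall; origin at the centre of its underside; stands by the caddy's -y end
Mind the look-alikes: they are no part of the job. What is shaped like the egg but black or green is not meant.

How it is judged:
By the outcome, as a careful person would: the job done as asked, in the order asked, and still so for the second after the job is handed in, with the robot touching nothing.
It also fails if it takes over 51 s, if anything falls off the work surface, if the arm or the gripper's body presses on something with over 40 N, if the wrist force passes 120 N, or if a joint passes its speed limit or range.

ROBOT

A 6-joint arm with a two-finger parallel gripper is mounted at the origin on the work surface. World frame = base frame: x ahead of the robot, y to its left, z up, the work surface at z = 0. Lengths are in m, angles in rad, forces in N, time in s.
With the tool pointing down it reaches from about 0.3 to 0.775 m from the base axis. Payload 14.6 kg.
Tool frame: the origin (TCP) lies at the very end of the fingers, on their centre line; the grasp point (between the pads) lies 19 mm behind it (ctrl.hold_point_z is the z of the grasp point in the tool frame, in m); z points along the fingers, y is the direction in which the jaws open and shut (so a half turn about z gives the same grasp; the last joint's range is limited). The gripper opens to 94 mm and grips with 3 to 60 N. Pads are 16 mm wide; open, the fingers measure 119 mm over their backs; the gripper's body (75 mm by 177 mm) begins 78 mm behind the grasp point.
Start: joints at [-1.229, 0.3, 1.521, -0, 1.321, -0.067], TCP at [0.219, -0.505, 0.205] pointing down, gripper open.
Joint ranges: [-3.03, 3.03], [-0.79, 2.21], [0.23, 2.52], [-1.04, 4.18], [0, 3.07], [-2.55, 2.55]. Speed limits (rad/s): [2.22, 2.22, 2.57, 3.14, 3.14, 3.14].

INTERFACE

Orientations are given as [roll, pitch, yaw] about the fixed x, y, z axes, in that order (R = Rz(yaw) Ry(pitch) Rx(roll)).
In Python, from station import ctrl, cams, hand_in gives the robot as it stands.
- The arm moves only by the tool servo_tool, never from a script. Its argument "rows" is a list of rows, each a list of 7 numbers: the shift along the world's x, y, z in m, then the turn, a rotation vector about the world's x, y, z in rad, then the gripper command: -1 is shut, 1 is fully open, values between are in proportion. A call has exactly 8 rows; each row is the pose to reach, as a shift and turn from the pose measured when the call began; what a row does not reach only later rows make up. A row lasts 1/12 s, in which the tool goes at most 41.7 mm and 7.16 degrees, less where a joint would pass 70% of its speed; a pose out of reach is approached as far as the arm can. A call with a gripper value outside its range is refused whole. The fingers move at their own pace and stop on an object; "newtons" is the grip in N (left out, the last holds). Time passes only in rows, so rows that repeat a pose let the fingers close, or fill a call up. It gives the time, the measured TCP pose, the force and the opening at its end, in the units of the state.
- ctrl.get_obs(): the state, without advancing time (a new reading comes with each control period).
- cams.camera(name): name is "scene" or "top" or "wrist"; returns a dict with "image" (480x640x3 uint8, red, green, blue), "depth" (480x640 float32, m along the optical axis (not along the pixel's ray), 0 where there is no reading), "fx", "fy", "cx", "cy" (pixels), "dist_coeffs" ([k1, k2, p1, p2, k3] as OpenCV has them; the pictures are not rectified), "rvec" (rotation vector, rad) and "tvec" (3), from world to camera coordinates, as OpenCV has them; the wrist camera has in their place "hand_eye" (4x4, takes a point from camera to tool coordinates, whose origin is the TCP and whose axes are the flange's). Camera axes: x right, y down, z forward; pixel columns grow to the right and rows downward; lengths in m; the calibration is good to about 2 mm. A picture is of the moment at which its call begins: read the wrist's pose just before it.
- hand_in(): hands the job in, once; it reports no verdict.
Trained networks look in a picture, given as the dict that the camera call returned (one of the last four; its "shot" number tells which), for a name from the list of things; names that differ only in an ending like _2 or _b are one class to them, and where a whole thing is asked for, a point or a joint stands for the part that bears it (a point fixed in the world has none). Each returns a list of dicts, best first, with "p" (0 to 1); they miss things now and then, are a little off and sometimes report something else, mostly with a low value. They report only what shows in the picture. A call takes as long as a camera call. They do not tell look-alikes from the thing itself.
- cams.spot_in(picture, name): "box" ([left, top, right, bottom] as shares, 0 to 1, of the picture: columns of its width, rows of its height, round what is visible of it).
- cams.place_of(picture, name): "at" ([column, row] as shares, 0 to 1, of the picture: columns of its width, rows of its height: a listed point, or the origin of a listed thing).
The state is a dict: "time_s": time; "qpos": joint angles; "joint_vel": joint speeds; "tau": joint torques, N m; "ee_pos": TCP position; "eef_rot": TCP orientation; "force": force on the tool from outside, world axes, zero at the start; "moment": the same for the moment, N m; "grip_width": finger opening in m.
Only numpy, scipy, OpenCV 4.12 (cv2) and the standard library are available. Lean on these libraries where they do the work, as an engineer would, in place of code of your own. Each camera call takes 0.05 s, during which the arm holds its last target.

## Working session

There is one attempt and no reset: what is moved stays moved. The work goes in short steps, Python scripts to look and compute and a tool call to move; the robot and the scene stay as the last step left them, time stands still between calls to the robot, and variables do not carry over. Pictures are saved under pics/ and viewed, and the job is handed in when it is done.

Besides the shell and the picture viewer there is one more tool, called after ">>>" as name(argument=value, ...), one argument or row to a line, values as JSON. servo_tool: Moves the arm, as the interface text tells. Its arguments: {"type":"object","properties":{"rows":{"type":"array"},"newtons":{"type":"number"}},"required":["rows"]}

```bash
mkdir -p pics
cat > h.py <<'E'
import numpy as np,cv2
from station import ctrl,cams
def save(c,n): cv2.imwrite(f'pics/{n}.png',cv2.cvtColor(c['image'],cv2.COLOR_RGB2BGR))
def world(c,u,v,z=None,d=None):
    K=np.array([[c['fx'],0,c['cx']],[0,c['fy'],c['cy']],[0,0,1]])
    n=cv2.undistortPoints(np.array([[[u,v]]],float),K,np.array(c['dist_coeffs'],float))[0,0]
    R=cv2.Rodrigues(np.array(c['rvec'],float))[0];t=np.array(c['tvec'],float).ravel()
    o=-R.T@t; r=R.T@np.array([n[0],n[1],1.])
    if z is not None: return o+r*(z-o[2])/r[2]
    return o+r*d
E
python3 - <<'E'
from h import *
o=ctrl.get_obs();print({k:np.round(v,3) for k,v in o.items()})
for n in ['scene','top']:
    c=cams.camera(n);save(c,n+'0')
    for t in ['clamp_knob','cover_lip','egg','croissant','caddy','brown_goblet','cream_goblet','coupe']:
        z={'clamp_knob':.131,'cover_lip':.119}.get(t,0 if t in('caddy','brown_goblet','cream_goblet','coupe') else .006)
        for r in cams.place_of(c,t)[:3]:
            u,v=r['at'][0]*640,r['at'][1]*480
            print(n,t,round(r['p'],2),round(u),round(v),np.round(world(c,u,v,z=z),3))
E
```

```text
{'time_s': np.float64(0.0), 'qpos': array([-1.229,  0.3  ,  1.522, -0.   ,  1.321, -0.067]), 'joint_vel': array([ 0.001,  0.001, -0.   ,  0.002, -0.   ,  0.   ]), 'tau': array([ 2.0000e-03, -5.3181e+01, -3.5274e+01,  7.1000e-02,  2.4000e-02,
       -0.0000e+00]), 'ee_pos': array([ 0.219, -0.504,  0.205]), 'eef_rot': array([-3.14 , -0.   ,  0.409]), 'force': array([ 0.002, -0.656, -0.453]), 'moment': array([ 0.024,  0.009, -0.003]), 'grip_width': np.float64(0.094)}
scene clamp_knob 0.96 295 216 [0.521 0.014 0.131]
scene cover_lip 0.98 303 251 [ 0.636 -0.01   0.119]
scene egg 0.61 397 254 [0.555 0.237 0.006]
scene caddy 0.75 300 294 [ 0.605 -0.009  0.   ]
scene brown_goblet 0.75 419 288 [0.676 0.219 0.   ]
scene cream_goblet 0.95 324 346 [ 0.761 -0.021  0.   ]
scene coupe 0.69 173 317 [ 0.579 -0.254  0.   ]
top clamp_knob 0.91 330 301 [0.532 0.017 0.131]
top clamp_knob 0.37 219 227 [0.663 0.203 0.131]
top cover_lip 0.89 343 236 [ 0.642 -0.008  0.119]
top egg 0.87 285 247 [0.635 0.097 0.006]
top egg 0.81 275 167 [0.789 0.114 0.006]
top egg 0.77 212 296 [0.546 0.239 0.006]
top croissant 0.83 392 263 [ 0.6   -0.103  0.006]
top caddy 0.71 341 253 [ 0.622 -0.007  0.   ]
top caddy 0.7 282 246 [0.638 0.104 0.   ]
top brown_goblet 0.93 219 227 [0.677 0.225 0.   ]
top coupe 0.77 469 268 [ 0.587 -0.251  0.   ]
top coupe 0.3 334 303 [0.528 0.008 0.   ]
```

View pics/scene0.png

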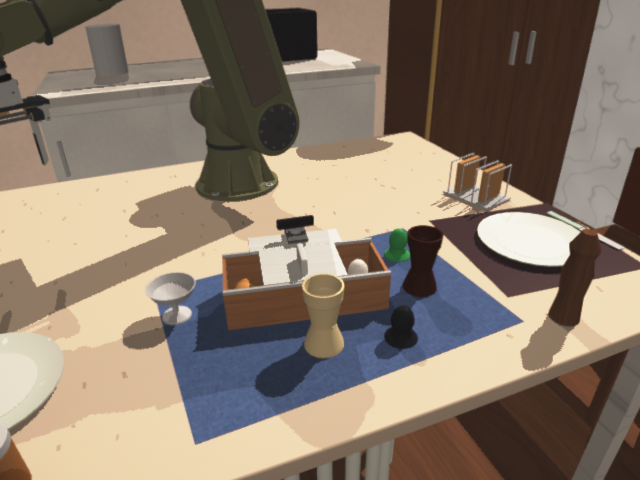

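View pics/top0.png

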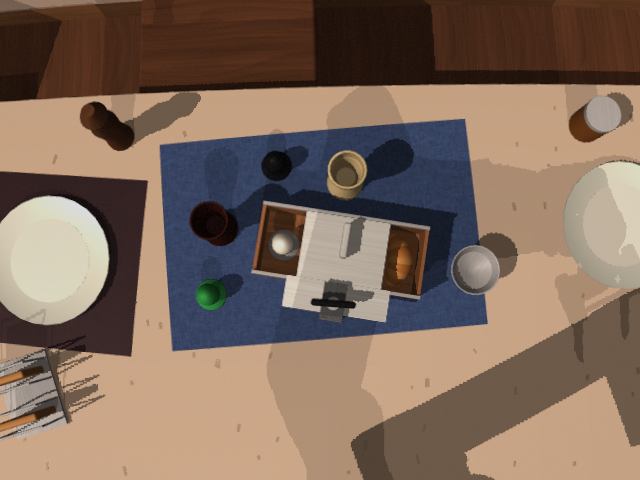

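Run:
```python
import cv2
a=cv2.imread('pics/top0.png')[150:350,200:480]
cv2.imwrite('pics/topc.png',cv2.resize(a,None,fx=2.8,fy=2.8,interpolation=cv2.INTER_CUBIC))
```

```text
(no output)
```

View pics/topc.png

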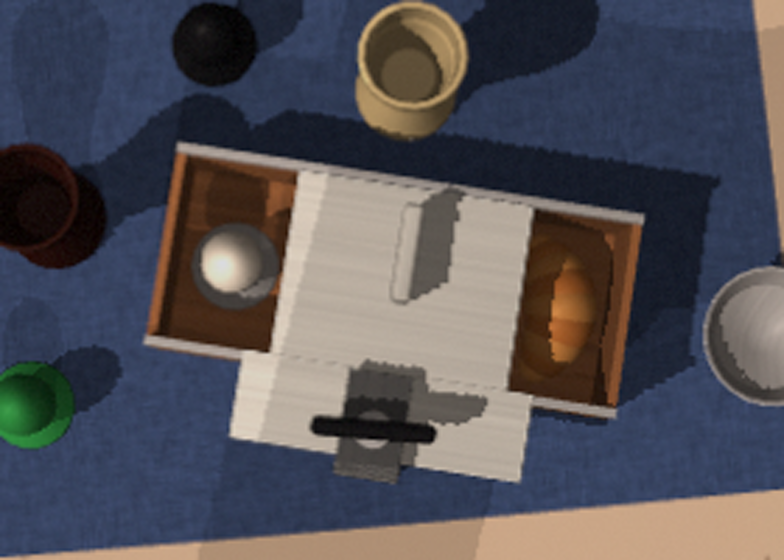

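The top view shows the caddy at the picture's centre with the cover about half-way. The white egg is in the left (+y) compartment at (285,245) and the croissant is on the right at (403,262). Look-alikes are the black egg (277,165) and the green one (211,295), both outside the caddy. The lip is at (345,240) and the only knob is the black bar at (333,303). The goal is cover towards +y. Next I measure the knob, lip and caddy yaw from depth.

```bash
cat > m.py <<'E'
from h import *
def cloud(c):
    K=np.array([[c['fx'],0,c['cx']],[0,c['fy'],c['cy']],[0,0,1]])
    v,u=np.mgrid[0:480,0:640]
    n=cv2.undistortPoints(np.stack([u,v],-1).reshape(-1,1,2).astype(float),K,np.array(c['dist_coeffs'],float)).reshape(480,640,2)
    R=cv2.Rodrigues(np.array(c['rvec'],float))[0];t=np.array(c['tvec'],float).ravel()
    P=np.dstack([n,np.ones((480,640))])*c['depth'][...,None]
    return (P-t)@R
def rect(P):
    r=cv2.minAreaRect((P[:,:2]*1000).astype(np.float32)); return np.round(r[0],1),np.round(r[1],1),round(r[2],1)
def look(c):
    W=cloud(c);z=W[...,2];ok=c['depth']>0
    bx=(abs(W[...,0]-.6)<.12)&(abs(W[...,1])<.2)&ok
    dark=c['image'].max(-1)<45
    for n,m in [('knob',bx&(abs(z-.131)<.006)&(W[...,0]<.57)),('lip',bx&(abs(z-.119)<.006)&(W[...,0]>.58)),('cover',bx&(abs(z-.086)<.004)&(W[...,0]>.55)),('plates',bx&(abs(z-.086)<.005)),('rim',bx&(abs(z-.078)<.004))]:
        P=W[m]
        if len(P)<10: print(n,len(P));continue
        d=P[:,:2]-P[:,:2].mean(0);s,V=np.linalg.eigh(d.T@d);a=V[:,1];a=a*np.sign(a[1] or 1)
        print(n,len(P),P.mean(0).round(4),'major axis yaw-from-y deg',np.degrees(np.arctan2(-a[0],a[1])).round(1),rect(P))
E
python3 - <<'E'
from m import *
for n in ['top','scene']:
    c=cams.camera(n);print(n);look(c)
E
```

```text
top
knob 317 [0.5293 0.013  0.1309] major axis yaw-from-y deg -5.9 (array([529.3,  12.8]), array([76., 12.]), 83.9)
lip 269 [0.6409 0.0139 0.1197] major axis yaw-from-y deg -10.5 (array([652. ,  93.2]), array([224.3,  59.4]), 81.4)
cover 6342 [ 0.6195 -0.0016  0.0865] major axis yaw-from-y deg 8.5 (array([616.3,  27.6]), array([360.9, 155.4]), 79.6)
plates 8566 [ 0.6001 -0.0049  0.0865] major axis yaw-from-y deg -14.3 (array([604.2,  29.7]), array([361.3, 180. ]), 79.6)
rim 643 [ 0.6212 -0.0095  0.079 ] major axis yaw-from-y deg -10.1 (array([600.6,  -1.3]), array([299.9, 176.7]), 79.6)
scene
knob 167 [0.5307 0.0097 0.1289] major axis yaw-from-y deg -5.7 (array([529.8,  10.3]), array([75.2, 15.5]), 86.6)
lip 226 [0.6582 0.0722 0.1185] major axis yaw-from-y deg -12.1 (array([654. ,  92.5]), array([227.1,  58.8]), 80.7)
cover 3186 [ 0.6238 -0.006   0.0855] major axis yaw-from-y deg 4.2 (array([617.6,  27.2]), array([366. , 153.6]), 80.1)
plates 4110 [ 0.6054 -0.0096  0.0855] major axis yaw-from-y deg -9.4 (array([598.2,  31. ]), array([365.9, 194. ]), 79.8)
rim 989 [ 0.6375 -0.0089  0.0779] major axis yaw-from-y deg -9.1 (array([628.2,  24.7]), array([364.5, 134.5]), 80.3)
```

The knob is at (0.529, 0.013), height 0.131 as given. The bar measures 76×12 mm, as given. Caddy yaw is about -10.4°, and the knob stands near 0.08 rad. Next I go above the knob with tool yaw about 84°.

>>> servo_tool(
  rows=[
    [0.019,0.032,0,0,0,0.066,-0.15],
    [0.039,0.065,0,0,0,0.132,-0.15],
    [0.058,0.097,0,0,0,0.198,-0.15],
    [0.078,0.129,0,0,0,0.265,-0.15],
    [0.097,0.162,0,0,0,0.331,-0.15],
    [0.116,0.194,0,0,0,0.397,-0.15],
    [0.136,0.226,0,0,0,0.463,-0.15],
    [0.155,0.258,0,0,0,0.53,-0.15],
  ],
  newtons=50,
)

```text
time_s: 1.67
ee_pos: [0.3743, -0.245, 0.2057]
eef_rot: [3.141, -0.0, 0.942]
force: [0.8, 0.1, 0.7]
grip_width: 0.044
```

>>> servo_tool(
  rows=[
    [0.019,0.032,0,0,0,0.066,-0.15],
    [0.039,0.065,0,0,0,0.132,-0.15],
    [0.058,0.097,0,0,0,0.198,-0.15],
    [0.078,0.129,0,0,0,0.265,-0.15],
    [0.097,0.162,0,0,0,0.331,-0.15],
    [0.116,0.194,0,0,0,0.397,-0.15],
    [0.144,0.244,0,0,0,0.49,-0.15],
    [0.155,0.258,0,0,0,0.526,-0.15],
  ],
)

```text
time_s: 2.33
ee_pos: [0.53, 0.0156, 0.2058]
eef_rot: [3.141, -0.0, 1.474]
force: [0.4, 0.1, 0.7]
grip_width: 0.0397
```

```bash
cat > w.py <<'E'
from m import *
def wshot(name):
    o=ctrl.get_obs();c=cams.camera('wrist');save(c,name)
    from scipy.spatial.transform import Rotation as Ro
    T=np.eye(4);T[:3,:3]=Ro.from_euler('xyz',o['eef_rot']).as_matrix();T[:3,3]=o['ee_pos']
    M=np.linalg.inv(T@np.array(c['hand_eye']))
    c=dict(c);c['rvec']=cv2.Rodrigues(M[:3,:3])[0];c['tvec']=M[:3,3]
    return o,c
E
python3 - <<'E'
from w import *
o,c=wshot('w1');print(o['time_s'],o['ee_pos'],o['eef_rot']);look(c)
E
```

```text
2.3333 [0.5299696  0.0156438  0.20582488] [ 3.14060227e+00 -2.02611674e-04  1.47394200e+00]
knob 1306 [0.5289 0.0165 0.1299] major axis yaw-from-y deg -6.0 (array([528.7,  14.5]), array([74.3, 11.6]), 84.7)
lip 1014 [ 0.6348 -0.0092  0.1179] major axis yaw-from-y deg 79.7 (array([635.8, -10.3]), array([12.9, 60.2]), 79.6)
cover 21012 [0.6205 0.0159 0.0854] major axis yaw-from-y deg 15.0 (array([617. ,  33.6]), array([229.8, 153.5]), 79.7)
plates 27084 [0.6006 0.0126 0.0854] major axis yaw-from-y deg -34.2 (array([594.7,  13.6]), array([277.1, 190.9]), 79.9)
rim 1822 [0.6541 0.1234 0.0777] major axis yaw-from-y deg 89.9 (array([594.3,  11.1]), array([281.9, 190.8]), 80.0)
```

View pics/w1.png

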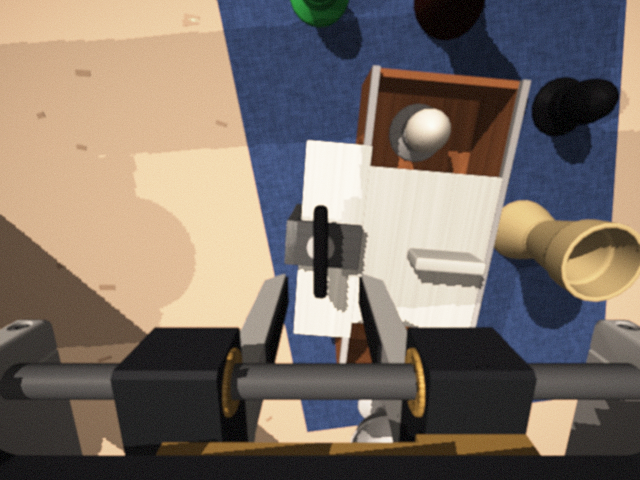

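The wrist view shows the bar centred between the fingers at about (320,250), the white egg at (430,130) and the lip at (447,262). The knob (0.529, 0.014) and the lip (0.636, -0.010) agree with the top camera. Descending.

>>> servo_tool(
  rows=[
    [-0.001,-0.002,-0.015,0,0,0,-0.15],
    [-0.001,-0.002,-0.035,0,0,0,-0.15],
    [-0.001,-0.002,-0.055,0,0,0,-0.15],
    [-0.001,-0.002,-0.075,0,0,0,-0.15],
    [-0.001,-0.002,-0.088,0,0,0,-0.15],
    [-0.001,-0.002,-0.094,0,0,0,-0.15],
    [-0.001,-0.002,-0.094,0,0,0,-0.15],
    [-0.001,-0.002,-0.094,0,0,0,-0.6],
  ],
)

```text
time_s: 3.05
ee_pos: [0.5312, 0.0168, 0.1121]
eef_rot: [3.14, -0.001, 1.476]
force: [-0.6, -0.8, -0.4]
grip_width: 0.036
```

>>> servo_tool(
  rows=[
    [0,0,0,0,0,0,-1],
    [0,0,0,0,0,0,-1],
    [0,0,0,0,0,0,-1],
    [0,0,0,0,0,0,-1],
    [0,0,0,0,0,0,-1],
    [0,0,0,0,0,0,-1],
    [0,0,0,0,0,0,-1],
    [0,0,0,0,0,0,-1],
  ],
)

```text
time_s: 3.72
ee_pos: [0.5283, 0.0171, 0.1128]
eef_rot: [-3.136, -0.001, 1.476]
force: [-28.3, 1.4, 20.9]
grip_width: 0.0115
```

The grip pulled sideways, with the tool about 3 mm off along the bar. I'll open, recentre and regrip.

>>> servo_tool(
  rows=[
    [0,0,0,0,0,0,-0.6],
    [0,-0.002,0,0,0,0,-0.6],
    [0,-0.004,-0.001,0,0,0,-0.6],
    [0,-0.004,-0.001,0,0,0,-0.6],
    [0,-0.004,-0.001,0,0,0,-1],
    [0,-0.004,-0.001,0,0,0,-1],
    [0,-0.004,-0.001,0,0,0,-1],
    [0,-0.004,-0.001,0,0,0,-1],
  ],
)

```text
time_s: 4.38
ee_pos: [0.5275, 0.0131, 0.1117]
eef_rot: [-3.134, -0.001, 1.476]
force: [-8.1, -1.6, 5.1]
grip_width: 0.0117
```

>>> servo_tool(
  rows=[
    [0,0,0,0,0,0.06,-1],
    [0,0,0,0,0,0.14,-1],
    [0,0,0,0,0,0.22,-1],
    [0,0,0,0,0,0.3,-1],
    [0,0,0,0,0,0.38,-1],
    [0,0,0,0,0,0.46,-1],
    [0,0,0,0,0,0.54,-1],
    [0,0,0,0,0,0.62,-1],
  ],
)

```text
time_s: 5.05
ee_pos: [0.5272, 0.013, 0.1117]
eef_rot: [-3.133, -0.001, 2.1]
force: [-5.6, -1.0, 3.9]
grip_width: 0.0112
```

Run:
```python
from m import *
o=ctrl.get_obs();print({k:np.round(o[k],3) for k in ['ee_pos','eef_rot','force','moment','grip_width']})
```

```text
{'ee_pos': array([0.527, 0.013, 0.112]), 'eef_rot': array([-3.133e+00, -1.000e-03,  2.100e+00]), 'force': array([-5.615, -1.013,  3.918]), 'moment': array([-0.143,  0.732, -0.233]), 'grip_width': np.float64(0.011)}
```

>>> servo_tool(
  rows=[
    [0,0,0,0,0,0.09,-1],
    [0,0,0,0,0,0.18,-1],
    [0,0,0,0,0,0.27,-1],
    [0,0,0,0,0,0.36,-1],
    [0,0,0,0,0,0.45,-1],
    [0,0,0,0,0,0.54,-1],
    [0,0,0,0,0,0.63,-1],
    [0,0,0,0,0,0.7,-1],
  ],
)

```text
time_s: 5.72
ee_pos: [0.5269, 0.0127, 0.1117]
eef_rot: [-3.132, -0.002, 2.804]
force: [-3.3, -2.1, 3.7]
grip_width: 0.0114
```

```bash
cat > o.py <<'E'
from m import *
o=ctrl.get_obs();print({k:np.round(o[k],3) for k in ['time_s','ee_pos','eef_rot','force','moment','grip_width']})
E
python3 o.py
```

```text
{'time_s': np.float64(5.717), 'ee_pos': array([0.527, 0.013, 0.112]), 'eef_rot': array([-3.132e+00, -2.000e-03,  2.804e+00]), 'force': array([-3.295, -2.072,  3.693]), 'moment': array([-0.277,  0.467, -0.343]), 'grip_width': np.float64(0.011)}
```

Now a bit further, to press firmly against the loose stop.

>>> servo_tool(
  rows=[
    [0,0,0,0,0,0.02,-1],
    [0,0,0,0,0,0.04,-1],
    [0,0,0,0,0,0.06,-1],
    [0,0,0,0,0,0.07,-1],
    [0,0,0,0,0,0.08,-1],
    [0,0,0,0,0,0.08,-1],
    [0,0,0,0,0,0.08,-1],
    [0,0,0,0,0,0.08,-1],
  ],
)

```text
time_s: 6.38
ee_pos: [0.5269, 0.0127, 0.1117]
eef_rot: [-3.132, -0.002, 2.884]
force: [-2.4, -1.5, 2.2]
grip_width: 0.0124
```

```bash
python3 o.py
```

```text
{'time_s': np.float64(6.383), 'ee_pos': array([0.527, 0.013, 0.112]), 'eef_rot': array([-3.132e+00, -2.000e-03,  2.884e+00]), 'force': array([-2.425, -1.477,  2.179]), 'moment': array([-0.143,  0.344, -0.965]), 'grip_width': np.float64(0.012)}
```

The moment reached 0.97 N m at 2.88 rad, so the knob is at the loose stop. Releasing, rising and going over the lip.

>>> servo_tool(
  rows=[
    [0,0,0,0,0,0,-0.3],
    [0,0,0,0,0,0,-0.2],
    [0,0,0.005,0,0,0,-0.15],
    [0,0,0.03,0,0,0,-0.15],
    [0,0,0.06,0,0,0,-0.15],
    [0.02,-0.005,0.08,0,0,0.02,-0.15],
    [0.05,-0.01,0.08,0,0,0.04,-0.15],
    [0.07,-0.015,0.08,0,0,0.07,-0.15],
  ],
)

```text
time_s: 7.05
ee_pos: [0.5991, -0.0024, 0.1939]
eef_rot: [-3.133, 0.002, 2.955]
force: [-0.6, 0.2, -0.2]
grip_width: 0.0394
```

Run:
```python
from w import *
o,c=wshot('w2');print(o['time_s'],o['ee_pos'],o['eef_rot']);look(c)
c=cams.camera('top');save(c,'t2');look(c)
```

```text
7.05 [ 0.59907278 -0.00241098  0.19391794] [-3.13286693e+00  2.13864179e-03  2.95530268e+00]
knob 1854 [0.5264 0.0144 0.1299] major axis yaw-from-y deg 69.8 (array([527.8,  13.9]), array([12. , 75.9]), 69.8)
lip 1640 [0.6472 0.0718 0.1191] major axis yaw-from-y deg -10.1 (array([651.3,  94.1]), array([223.5,  59.2]), 80.8)
cover 20916 [0.6067 0.0061 0.0855] major axis yaw-from-y deg 4.8 (array([615.4,  28.5]), array([361.8, 152.7]), 80.1)
plates 30569 [0.5824 0.0008 0.0855] major axis yaw-from-y deg -14.1 (array([603. ,  31.2]), array([361.6, 179.3]), 79.7)
rim 2812 [0.6303 0.0024 0.0775] major axis yaw-from-y deg -10.8 (array([626.9,  26.8]), array([362.3, 130.7]), 79.6)
knob 135 [0.5486 0.0058 0.1312] major axis yaw-from-y deg 67.9 (array([548.6,   5.8]), array([11.2, 34.6]), 69.9)
lip 40 [0.6742 0.1921 0.1219] major axis yaw-from-y deg 89.4 (array([675.1, 193.7]), array([12.2, 48.5]), 89.7)
cover 1296 [0.5894 0.0165 0.0862] major axis yaw-from-y deg -4.6 (array([616.3,  27.5]), array([360.3, 155.2]), 79.6)
plates 2158 [0.5727 0.0076 0.0862] major axis yaw-from-y deg -7.3 (array([604.3,  29.3]), array([361. , 179.4]), 79.6)
rim 542 [ 0.6195 -0.0148  0.0787] major axis yaw-from-y deg -10.0 (array([613.7,  27.9]), array([362.1, 160.7]), 79.6)
```

View pics/w2.png

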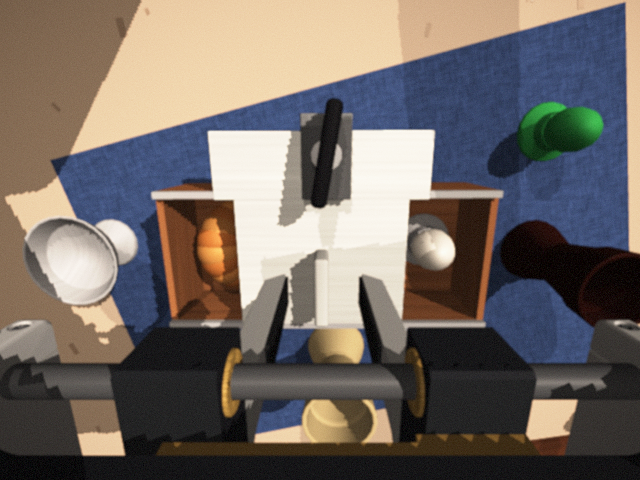

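The wrist view shows the bar at 80° to the caddy's y (1.40 rad, the loose stop). The lip at (321,288) lies between the fingers. Descending on the lip with a soft grip.

>>> servo_tool(
  rows=[
    [0.018,-0.004,-0.01,0,0,0,-0.15],
    [0.036,-0.009,-0.03,0,0,0,-0.15],
    [0.036,-0.009,-0.055,0,0,0,-0.15],
    [0.036,-0.009,-0.075,0,0,0,-0.15],
    [0.036,-0.009,-0.09,0,0,0,-0.15],
    [0.036,-0.009,-0.097,0,0,0,-0.15],
    [0.036,-0.009,-0.097,0,0,0,-0.6],
    [0.036,-0.009,-0.097,0,0,0,-0.6],
  ],
  newtons=12,
)

```text
time_s: 7.82
ee_pos: [0.6347, -0.0117, 0.0954]
eef_rot: [-3.132, -0.001, 2.955]
force: [0.3, -0.1, 1.1]
grip_width: 0.03
```

>>> servo_tool(
  rows=[
    [0,0,0,0,0,0,-1],
    [0,0,0,0,0,0,-1],
    [0,0,0,0,0,0,-1],
    [0,0,0,0,0,0,-1],
    [0,0,0,0,0,0,-1],
    [0,0,0,0,0,0,-1],
    [0,0,0,0,0,0,-1],
    [0,0,0,0,0,0,-1],
  ],
)

```text
time_s: 8.48
ee_pos: [0.6352, -0.0117, 0.0966]
eef_rot: [-3.133, 0.001, 2.955]
force: [-1.8, 0.5, 6.4]
grip_width: 0.0122
```

>>> servo_tool(
  rows=[
    [0.0004,0.002,0,0,0,0,-1],
    [0.0011,0.006,0,0,0,0,-1],
    [0.0018,0.01,0,0,0,0,-1],
    [0.0026,0.014,0,0,0,0,-1],
    [0.0033,0.018,0,0,0,0,-1],
    [0.004,0.022,0,0,0,0,-1],
    [0.0048,0.026,0,0,0,0,-1],
    [0.0055,0.03,0,0,0,0,-1],
  ],
)

```text
time_s: 9.15
ee_pos: [0.6408, 0.0188, 0.0967]
eef_rot: [-3.133, 0.001, 2.955]
force: [-0.8, -2.3, 0.1]
grip_width: 0.0119
```

>>> servo_tool(
  rows=[
    [0.0007,0.004,0,0,0,0,-1],
    [0.0015,0.008,0,0,0,0,-1],
    [0.0022,0.012,0,0,0,0,-1],
    [0.0029,0.016,0,0,0,0,-1],
    [0.0037,0.02,0,0,0,0,-1],
    [0.0044,0.024,0,0,0,0,-1],
    [0.0051,0.028,0,0,0,0,-1],
    [0.0059,0.032,0,0,0,0,-1],
  ],
)

```text
time_s: 9.82
ee_pos: [0.6467, 0.0512, 0.0966]
eef_rot: [-3.133, 0.001, 2.955]
force: [-1.3, -1.5, 0.1]
grip_width: 0.012
```

>>> servo_tool(
  rows=[
    [0.0004,0.002,0,0,0,0,-1],
    [0.0007,0.004,0,0,0,0,-1],
    [0.0011,0.006,0,0,0,0,-1],
    [0.0015,0.008,0,0,0,0,-1],
    [0.0018,0.01,0,0,0,0,-1],
    [0.002,0.011,0,0,0,0,-1],
    [0.0022,0.012,0,0,0,0,-1],
    [0.0024,0.013,0,0,0,0,-1],
  ],
)

```text
time_s: 10.48
ee_pos: [0.649, 0.0634, 0.0967]
eef_rot: [-3.131, 0.001, 2.955]
force: [-3.3, -11.8, 2.1]
grip_width: 0.0119
```

The reaction is 12 N after 76 mm of travel, so the cover is at the stop. Releasing, rising and looking.

>>> servo_tool(
  rows=[
    [0,0,0,0,0,0,-0.5],
    [0,0,0,0,0,0,-0.3],
    [0,0,0,0,0,0,-0.15],
    [0,0,0.01,0,0,0,-0.15],
    [0,0,0.04,0,0,0,-0.15],
    [0,0,0.07,0,0,0,-0.15],
    [-0.03,-0.02,0.1,0,0,-0.05,-0.15],
    [-0.06,-0.03,0.1,0,0,-0.1,-0.15],
  ],
  newtons=50,
)

```text
time_s: 11.15
ee_pos: [0.5905, 0.0331, 0.2017]
eef_rot: [-3.133, 0.008, 2.853]
force: [0.1, -1.5, 0.8]
grip_width: 0.0401
```

Run:
```python
from w import *
o,c=wshot('w3');print(o['time_s'],o['ee_pos'],o['eef_rot']);look(c)
W=cloud(c);z=W[...,2];m=(abs(z-.119)<.005)&(abs(W[...,0]-.65)<.06)&(abs(W[...,1]-.06)<.03);print(W[m].mean(0),rect(W[m]))
```

```text
11.15 [0.59046327 0.03307535 0.20169157] [-3.1332434   0.00762824  2.85329185]
knob 1665 [0.5263 0.0151 0.1298] major axis yaw-from-y deg 69.7 (array([527.3,  14.2]), array([12.4, 74.8]), 69.8)
lip 681 [0.6576 0.1635 0.1201] major axis yaw-from-y deg -20.7 (array([643. , 140.8]), array([156.4,  43.6]), 62.4)
cover 24185 [0.6136 0.0784 0.0856] major axis yaw-from-y deg 20.6 (array([631. ,  69.2]), array([162. , 261.6]), 0.0)
plates 30072 [0.5988 0.0768 0.0855] major axis yaw-from-y deg 11.7 (array([597.2,  31.9]), array([361.3, 190.9]), 79.6)
rim 1155 [ 0.5902 -0.0994  0.0775] major axis yaw-from-y deg -17.9 (array([595.8,  31.3]), array([361. , 186.5]), 77.9)
[0.62343555 0.06991849 0.11779745] (array([624.1,  70.8]), array([14.2,  9.7]), 51.4)
```

View pics/w3.png

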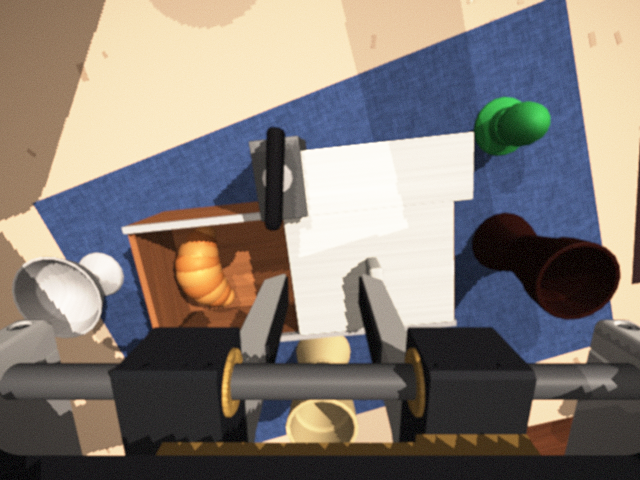

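The wrist view shows the cover right up to the +y end at (455,320), the croissant compartment open and the bar still in place at (275,180). I'll measure the cover position, then go to the knob.

>>> servo_tool(
  rows=[
    [-0.02,-0.007,0,0,0,-0.02,-0.15],
    [-0.045,-0.014,0,0,0,-0.04,-0.15],
    [-0.064,-0.02,0,0,0,-0.06,-0.15],
    [-0.064,-0.02,-0.015,0,0,-0.06,-0.15],
    [-0.064,-0.02,-0.03,0,0,-0.06,-0.15],
    [-0.064,-0.02,-0.04,0,0,-0.06,-0.15],
    [-0.064,-0.02,-0.04,0,0,-0.06,-0.15],
    [-0.064,-0.02,-0.04,0,0,-0.06,-0.15],
  ],
)

```text
time_s: 11.87
ee_pos: [0.52, 0.0116, 0.1595]
eef_rot: [-3.131, 0.001, 2.788]
force: [-0.5, -0.3, 0.5]
grip_width: 0.04
```

```bash
cat > q.py <<'E'
from w import *
def q(c):
    W=cloud(c);a=np.radians(-10.4);ex=np.array([np.cos(a),np.sin(a)]);ey=np.array([-ex[1],ex[0]])
    C=np.array([.5285,.0138])+.095*ex
    X=(W[...,:2]-C)@ex;Y=(W[...,:2]-C)@ey;z=W[...,2]
    br=c['image'].min(-1)>60
    m=(abs(z-.0862)<.003)&(abs(X)<.052)&(abs(Y)<.2);print('cover y',np.percentile(Y[m],[.3,99.7]).round(4))
    m=(abs(z-.119)<.003)&(X>-.02)&(X<.05)&(abs(Y)<.12);print('lip',m.sum(),np.percentile(Y[m],[2,50,98]).round(4) if m.sum() else '')
E
python3 - <<'E'
from q import *
o,c=wshot('w4');print(o['time_s'],o['ee_pos'],o['eef_rot']);look(c);q(c)
c=cams.camera('top');q(c);save(c,'t4')
E
```

```text
11.8667 [0.52003647 0.01163372 0.15948767] [-3.13096270e+00  1.19811882e-03  2.78828767e+00]
knob 1874 [0.525  0.0149 0.1298] major axis yaw-from-y deg 70.0 (array([527.3,  14.2]), array([11.9, 75. ]), 70.5)
lip 0
cover 15033 [0.5937 0.0871 0.0855] major axis yaw-from-y deg 20.3 (array([620.1,  45.3]), array([140.1, 308.6]), 0.4)
plates 21964 [0.5761 0.0822 0.0854] major axis yaw-from-y deg 11.1 (array([590.,  29.]), array([196.5, 327.9]), 5.1)
rim 1312 [ 0.6077 -0.0354  0.0783] major axis yaw-from-y deg -9.4 (array([590.2,  29.5]), array([194.1, 336.5]), 1.7)
cover y [-0.0026  0.1457]
lip 0 
cover y [-0.0033  0.1444]
lip 206 [0.0656 0.071  0.0768]
```

View pics/w4.png

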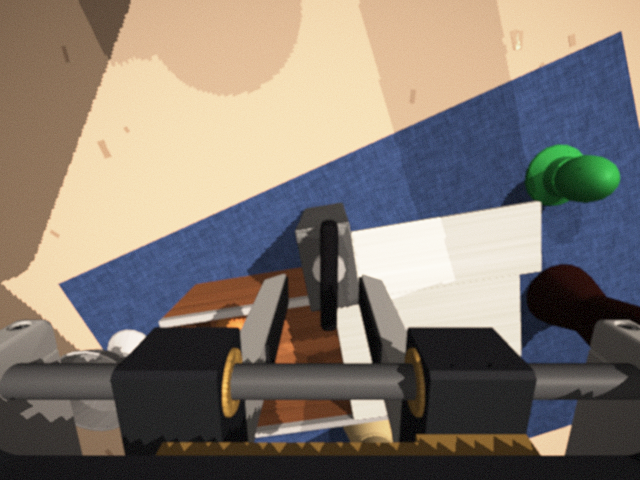

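The cover reads q ≈ 0.071–0.072, so it is home. The knob is at (0.528, 0.014). Descending on the bar.

>>> servo_tool(
  rows=[
    [0.004,0.001,0,0,0,0,-0.15],
    [0.008,0.002,0,0,0,0,-0.15],
    [0.008,0.002,-0.015,0,0,0,-0.15],
    [0.008,0.002,-0.03,0,0,0,-0.15],
    [0.008,0.002,-0.042,0,0,0,-0.15],
    [0.008,0.002,-0.048,0,0,0,-0.15],
    [0.008,0.002,-0.048,0,0,0,-0.5],
    [0.008,0.002,-0.048,0,0,0,-0.5],
  ],
)

```text
time_s: 12.63
ee_pos: [0.5287, 0.0137, 0.1125]
eef_rot: [-3.131, 0.003, 2.788]
force: [0.7, 0.3, -0.3]
grip_width: 0.0298
```

>>> servo_tool(
  rows=[
    [0,0,0,0,0,0,-1],
    [0,0,0,0,0,0,-1],
    [0,0,0,0,0,0,-1],
    [0,0,0,0,0,0,-1],
    [0,0,0,0,0,0,-1],
    [0,0,0,0,0,0,-1],
    [0,0,0,0,0,0,-1],
    [0,0,0,0,0,0,-1],
  ],
)

```text
time_s: 13.3
ee_pos: [0.5287, 0.0122, 0.1134]
eef_rot: [-3.129, 0.004, 2.788]
force: [-4.9, -11.2, 4.9]
grip_width: 0.0117
```

>>> servo_tool(
  rows=[
    [0,0,0,0,0,-0.05,-1],
    [0,0,0,0,0,-0.13,-1],
    [0,0,0,0,0,-0.22,-1],
    [0,0,0,0,0,-0.31,-1],
    [0,0,0,0,0,-0.4,-1],
    [0,0,0,0,0,-0.49,-1],
    [0,0,0,0,0,-0.58,-1],
    [0,0,0,0,0,-0.66,-1],
  ],
)

```text
time_s: 13.97
ee_pos: [0.5281, 0.0115, 0.1134]
eef_rot: [-3.127, 0.004, 2.123]
force: [-5.6, -6.6, -0.8]
grip_width: 0.0116
```

>>> servo_tool(
  rows=[
    [0,0,0,0,0,-0.09,-1],
    [0,0,0,0,0,-0.18,-1],
    [0,0,0,0,0,-0.27,-1],
    [0,0,0,0,0,-0.36,-1],
    [0,0,0,0,0,-0.45,-1],
    [0,0,0,0,0,-0.54,-1],
    [0,0,0,0,0,-0.63,-1],
    [0,0,0,0,0,-0.71,-1],
  ],
)

```text
time_s: 14.63
ee_pos: [0.5272, 0.0112, 0.1134]
eef_rot: [-3.125, 0.005, 1.409]
force: [-7.8, -1.5, -0.1]
grip_width: 0.0118
```

```bash
python3 o.py
```

```text
{'time_s': np.float64(14.633), 'ee_pos': array([0.527, 0.011, 0.113]), 'eef_rot': array([-3.125,  0.005,  1.409]), 'force': array([-7.822, -1.497, -0.111]), 'moment': array([-0.432,  1.092,  0.394]), 'grip_width': np.float64(0.012)}
```

>>> servo_tool(
  rows=[
    [0,0,0,0,0,-0.02,-1],
    [0,0,0,0,0,-0.04,-1],
    [0,0,0,0,0,-0.06,-1],
    [0,0,0,0,0,-0.08,-1],
    [0,0,0,0,0,-0.1,-1],
    [0,0,0,0,0,-0.11,-1],
    [0,0,0,0,0,-0.11,-1],
    [0,0,0,0,0,-0.11,-1],
  ],
)

```text
time_s: 15.3
ee_pos: [0.5271, 0.0112, 0.1134]
eef_rot: [-3.125, 0.005, 1.3]
force: [-4.5, -0.8, -0.7]
grip_width: 0.0122
```

```bash
python3 o.py
```

```text
{'time_s': np.float64(15.3), 'ee_pos': array([0.527, 0.011, 0.113]), 'eef_rot': array([-3.125,  0.005,  1.3  ]), 'force': array([-4.495, -0.826, -0.665]), 'moment': array([-0.288,  0.634,  0.944]), 'grip_width': np.float64(0.012)}
```

The moment is 0.94 N m, so the knob is at the tight stop. Releasing, rising clear and checking.

>>> servo_tool(
  rows=[
    [0,0,0,0,0,0,-0.5],
    [0,0,0,0,0,0,-0.2],
    [0,0,0,0,0,0,-0.15],
    [0,0,0.02,0,0,0,-0.15],
    [0,0,0.05,0,0,0,-0.15],
    [0,0,0.08,0,0,0,-0.15],
    [-0.03,0,0.1,0,0,0,-0.15],
    [-0.06,0,0.11,0,0,0,-0.15],
  ],
)

```text
time_s: 15.97
ee_pos: [0.4676, 0.0112, 0.2258]
eef_rot: [-3.129, 0.004, 1.3]
force: [0.2, -0.5, 0.3]
grip_width: 0.0402
```

>>> servo_tool(
  rows=[
    [-0.02,-0.02,0.01,0,0,0,0],
    [-0.04,-0.04,0.02,0,0,0,0],
    [-0.06,-0.07,0.03,0,0,0,0],
    [-0.08,-0.1,0.04,0,0,0,0],
    [-0.1,-0.13,0.05,0,0,0,0],
    [-0.1,-0.16,0.05,0,0,0,0],
    [-0.1,-0.18,0.05,0,0,0,0],
    [-0.1,-0.18,0.05,0,0,0,0],
  ],
)

```text
time_s: 16.63
ee_pos: [0.3675, -0.1715, 0.2762]
eef_rot: [-3.13, 0.005, 1.296]
force: [-0.3, 0.2, -0.6]
grip_width: 0.0468
```

```bash
python3 - <<'E'
from q import *
c=cams.camera('top');q(c);look(c);save(c,'t5')
s=cams.camera('scene');save(s,'s5')
a=cv2.imread('pics/t5.png')[100:350,160:520];cv2.imwrite('pics/t5c.png',cv2.resize(a,None,fx=2.2,fy=2.2))
E
python3 o.py
```

```text
cover y [-0.0035  0.1445]
lip 205 [0.0656 0.0709 0.0769]
knob 310 [0.5293 0.013  0.1313] major axis yaw-from-y deg -10.8 (array([529.2,  12.9]), array([73.7, 12. ]), 79.4)
lip 287 [0.6537 0.0843 0.1197] major axis yaw-from-y deg -10.1 (array([658. , 129.3]), array([146. ,  58.8]), 83.1)
cover 6979 [0.6239 0.0661 0.0865] major axis yaw-from-y deg 19.3 (array([632. ,  17.6]), array([361.4, 163.9]), 90.0)
plates 8518 [0.6121 0.0654 0.0866] major axis yaw-from-y deg 17.9 (array([604.2,  29. ]), array([360.7, 179.6]), 79.6)
rim 480 [ 0.6136 -0.0569  0.0792] major axis yaw-from-y deg -9.0 (array([604.3,  29.6]), array([362. , 179.3]), 79.6)
{'time_s': np.float64(16.733), 'ee_pos': array([ 0.368, -0.169,  0.276]), 'eef_rot': array([-3.129,  0.004,  1.298]), 'force': array([-0.078, -0.032, -0.274]), 'moment': array([-0.056, -0.016, -0.035]), 'grip_width': np.float64(0.047)}
```

View pics/t5c.png

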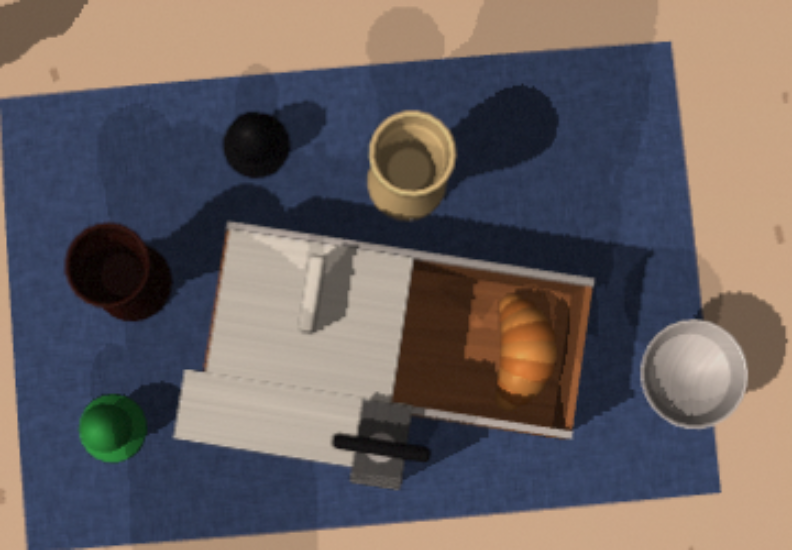

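View pics/s5.png

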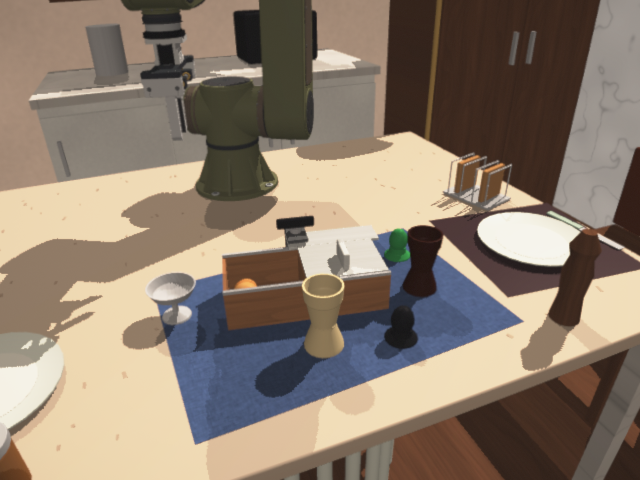

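The cover is home over the egg compartment. The bar is parallel to the caddy's y (−10.8° against −10.4°), and the goblets and coupe are unmoved at the same pixels. Handing in.

```bash
python3 -c "
from station import hand_in
print(hand_in())"
```

```text
the job is handed in; nothing more can be done
None
```

The job is done as asked and was handed in at about 17 s of the 51 s allowed.

**What I did**
- I turned the knob anticlockwise to its loose stop, where the bar stood at 80° (1.40 rad) and the reaction moment was 0.97 N m.
- I slid the cover about 76 mm by its lip onto the +y stop over the white egg, with a soft 12 N grip. Resistance was about 2 N on the way and about 12 N at the stop.
- I turned the knob clockwise tight to its stop, with a reaction moment of 0.94 N m. I then opened the gripper and drew the arm clear.

**Last checks**
- **Cover:** it measures about 0.071–0.072 m, against 0.072 m for the stop, which is within the camera error.
- **Knob:** the bar is parallel to the caddy's y to within about 0.5°.
- **Surroundings:** the croissant's compartment is open, with the croissant where it was as far as the pictures show. The goblets and coupe are unmoved.
- **Egg:** it is under the cover now, so I could not see it in the final pictures.

**One slip:** my first grip on the knob was 2–3 mm off centre and pulled sideways with about 28 N, so I opened and regripped before turning. No check failed or disagreed.

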